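Roll the slatted cover of a sweet mould flush

ROBOT

A 7-joint arm with a two-finger parallel gripper is mounted at the origin on the work surface. World frame = base frame: x ahead of the robot, y to its left, z up, the work surface at z = 0. Lengths are in m, angles in rad, forces in N, time in s.
With the tool pointing down it reaches from about 0.4 to 0.85 m from the base axis. Payload 10.4 kg.
Tool frame: the origin (TCP) lies between the finger pads; the fingertips stand ahead of it and the grasp point (between the pads) lies 5 mm behind it (manip.tip_extent is the z of the fingertips in the tool frame, in m); z points along the fingers, y is the line along which they close (so a half turn about z gives the same grasp; the last joint's range is limited). The gripper opens to 85 mm and grips with 20 to 120 N. Pads are 22 mm wide; open, the fingers measure 114 mm over their backs; the gripper's body (76 mm by 85 mm) begins 54 mm behind the grasp point. The pads swing forward as they close: fully open they stand 13 mm farther back than shut.
Start: joints at [-1.268, 0.332, -0.065, 1.46, 0.022, 1.35, -0.088], TCP at [0.2, 0.592, 0.223] pointing down, gripper open.
Joint ranges: [-2.6, 2.6], [-0.5, 2.12], [-1.47, 1.34], [0.16, 2.42], [-1.27, 4.41], [0.06, 2.06], [-2.6, 2.6]. Speed limits (rad/s): [2.22, 2.22, 2.79, 2.79, 3.14, 3.14, 3.14].

INTERFACE

Orientations are given as a unit quaternion [x, y, z, w].
In Python, from workcell import status, viewer, manip gives the robot as it stands.
- The arm moves only by the tool play_rows, never from a script. Its argument "plan" is one flat list of numbers, 7 for each row, row after row: the turn, a rotation vector about the tool's x, y, z in degrees, then the shift along the tool's x, y, z in m, then the opening, from 0 (shut) to 1 (fully open). In form: [ax, ay, az, dx, dy, dz, grip, ax, ay, az, dx, dy, dz, grip, ...]. A call has 1 to 20 rows; each row is the pose to reach, as a shift and turn from the pose commanded when the call began, along the tool's axes at that moment; what a row does not reach only later rows make up. A row lasts 1/8 s, in which the tool goes at most 62.5 mm and 10.7 degrees, less where a joint would pass 70% of its speed; a pose out of reach is approached as far as the arm can. A call with a gripper value outside its range is refused whole. The fingers move at their own pace and stop on an object; "squeeze" is the grip in N (left out, the last holds). Time passes only in rows, so rows that repeat a pose let the fingers close. It gives the time, the measured TCP pose, the force, the opening and the grip force at its end, in the units of the state.
- status.get_obs(): the state, without advancing time (a new reading comes with each control period).
- viewer.camera(name): name is "side" or "top" or "wrist"; returns the picture (400x640x3 uint8, red, green, blue); there is no depth.
- viewer.camera_model(name): a dict with "fx", "fy", "cx", "cy" (pixels), "R" (3x3) and "t" (3): a world point X has camera coordinates R X + t. Camera axes: x right, y down, z forward; pixel columns grow to the right and rows downward; lengths in m; the calibration is good to about 2 mm. A picture is of the moment at which its call begins: read the wrist's pose just before it. camera_model takes no time and is no camera call; for the wrist camera it gives the pose at the moment of the call.
- manip.hand_in(): hands the job in; it is judged then, once.
The state is a dict: "clock": time; "joint_pos": joint angles; "joint_velocities": joint speeds; "tau": joint torques, N m; "position": TCP position; "ee_rot": TCP orientation; "ft_force": force on the tool from outside, world axes, zero at the start; "torque": the same for the moment, N m; "grip_width": opening from 0.0 (shut) to 1.0 (fully open); "grasp_force": force on a finger pad.
Only numpy, scipy, OpenCV 4.12 (cv2) and the standard library are available. Lean on these libraries where they do the work, as an engineer would, in place of code of your own. Each camera call takes 0.05 s, during which the arm holds its last target. There are 200 camera calls.

TASK

Take the hand roller out of its plastic caddy and roll it under steady pressure along the slatted aluminium cover of the blue mould tray until all eight slats lie flush with the tray's rim, pressing only with the roller and never harder than 35 N. Then hang the roller back in its caddy as you found it, let go, and leave the bowl, the spatula and the ring cutter where they are.

Things in the scene. Friction and masses are not known exactly. Their poses are not given: they have to be found in the camera images.
- roller: Hand roller, about 450 g. Origin: lowest point of the drum, midway along it; z up, y along the axle, x the rolling direction (both ways alike). Wooden drum 40 mm in diameter, 64 mm long, turning freely about z = 20 mm. Steel cheeks, 30 mm (x) by 6 mm, at y = -40..-34 and 34..40 mm, z = 10..52 mm. Starts hanging in the caddy, axes parallel to the caddy's.
- roller_grip (a point): Middle of the roller's upright wooden handle, 78 mm above the roller's origin. The handle is square, 30 by 30 mm, from 58 to 98 mm above that origin, and stands on a steel bridge plate 66 mm (x) by 108 mm (y), 50 to 58 mm above that origin; fingertips may rest on the plate.
- stand: Plastic caddy, an open box fixed to the table, 60 mm (x) by 102 mm (y) outside, 60 mm high, walls and floor 5 mm. Origin: centre of its underside. Opening 50 mm (x) by 92 mm (y). The roller hangs in it drum down, drum along y, with 5 to 6 mm play, its bridge plate on the rims: roller origin 10 mm above the caddy's origin.
- mould: Sweet mould: black rubber plinth 200 by 100 mm fixed to the table, on it a blue tray 236 mm (x) by 122 mm (y) with a rim 14 mm wide all round. Origin: centre of the plinth's underside; x along the tray. Inside the rim eight aluminium slats lie side by side across the tray, 90 mm in y, 23.8 mm in x, centred on y = 0. Roller load on it, weight included: at most 35 N.
- mould_top (a point): Nominal centre of the tray at rim height, 54 mm above the mould's origin. The tray stands on screw feet, so the real rim is up to 5 mm higher or lower there, and the tray is pitched about the mould's y axis by up to 3.5 degrees either way (its ends another 7 mm up or down). The poses given show neither height nor pitch: feel for them. The tray does not yield when pressed.
- drum (a joint): Turn of the roller's drum about its axle, rad; it turns freely without end and starts at 0.
- slat0 (a joint): How far slat 0 (centred at x = -85.75 mm in the mould's frame) is pressed down, m: 0 fully up (5 mm above the rim), 0.005 flush with the rim, at a hard stop; flush from 0.0035 on. It goes straight down against friction of 6 N plus 60 N per m/s and stays where it is left.
- slat1 (a joint): How far slat 1 (centred at x = -61.25 mm in the mould's frame) is pressed down, m: 0 fully up (5 mm above the rim), 0.005 flush with the rim, at a hard stop; flush from 0.0035 on. It goes straight down against friction of 6 N plus 60 N per m/s and stays where it is left.
- slat2 (a joint): How far slat 2 (centred at x = -36.75 mm in the mould's frame) is pressed down, m: 0 fully up (5 mm above the rim), 0.005 flush with the rim, at a hard stop; flush from 0.0035 on. It goes straight down against friction of 6 N plus 60 N per m/s and stays where it is left.
- slat3 (a joint): How far slat 3 (centred at x = -12.25 mm in the mould's frame) is pressed down, m: 0 fully up (5 mm above the rim), 0.005 flush with the rim, at a hard stop; flush from 0.0035 on. It goes straight down against friction of 6 N plus 60 N per m/s and stays where it is left.
- slat4 (a joint): How far slat 4 (centred at x = 12.25 mm in the mould's frame) is pressed down, m: 0 fully up (5 mm above the rim), 0.005 flush with the rim, at a hard stop; flush from 0.0035 on. It goes straight down against friction of 6 N plus 60 N per m/s and stays where it is left.
- slat5 (a joint): How far slat 5 (centred at x = 36.75 mm in the mould's frame) is pressed down, m: 0 fully up (5 mm above the rim), 0.005 flush with the rim, at a hard stop; flush from 0.0035 on. It goes straight down against friction of 6 N plus 60 N per m/s and stays where it is left.
- slat6 (a joint): How far slat 6 (centred at x = 61.25 mm in the mould's frame) is pressed down, m: 0 fully up (5 mm above the rim), 0.005 flush with the rim, at a hard stop; flush from 0.0035 on. It goes straight down against friction of 6 N plus 60 N per m/s and stays where it is left.
- slat7 (a joint): How far slat 7 (centred at x = 85.75 mm in the mould's frame) is pressed down, m: 0 fully up (5 mm above the rim), 0.005 flush with the rim, at a hard stop; flush from 0.0035 on. It goes straight down against friction of 6 N plus 60 N per m/s and stays where it is left.
- bowl: Small steel bowl, 124 mm across, 45 mm high, loose. Origin: centre of its underside. To be left alone.
- spatula: Spatula lying on the table, loose, about 280 mm long along its x, origin midway. To be left alone.
- cutter: Steel ring cutter, 76 mm across, 40 mm high, loose. Origin: centre of its underside. To be left alone.
There are look-alikes about, which are no part of the job. Leave any red look-alike of the roller alone.

How it is judged:
By the outcome, as a careful person would: the job done as asked, in the order asked, and still so for the second after the job is handed in, with the robot touching nothing.
It also fails if it takes over 72 s, if anything falls off the work surface, if the arm or the gripper's body presses on something with over 40 N, if the wrist force passes 120 N, or if a joint passes its speed limit or range.

## Working session

There is one attempt and no reset: what is moved stays moved. The work goes in short steps, Python scripts to look and compute and a tool call to move; the robot and the scene stay as the last step left them, time stands still between calls to the robot, and variables do not carry over. Pictures are saved under pics/ and viewed, at most 13 in all, crops included, and the job is handed in when it is done.

Besides the shell and the picture viewer there is one more tool, called as a command line: name --argument value ..., lists and objects as JSON in quotes. play_rows: Moves the arm, as the interface text tells. Its arguments: {"type":"object","properties":{"plan":{"type":"array","items":{"type":"number"}},"squeeze":{"type":"number"}},"required":["plan"]}

```bash
mkdir -p pics; ls
python3 - <<'E'
from workcell import status, viewer, manip
import cv2,numpy as np
o=status.get_obs()
print({k:np.round(v,4) for k,v in o.items()}, manip.tip_extent)
for n in("top","side"):
    im=viewer.camera(n); cv2.imwrite(f"pics/{n}0.png",im[:,:,::-1]); m=viewer.camera_model(n); print(n,m)
E
```

```text
pics
{'clock': np.float64(0.0), 'joint_pos': array([-1.2676,  0.3329, -0.0647,  1.4609,  0.0216,  1.3499, -0.0885]), 'joint_velocities': array([ 0.0005,  0.0026,  0.001 , -0.0005,  0.0009, -0.003 , -0.0001]), 'tau': array([-1.00000e-04, -6.25427e+01,  4.90000e-02, -3.91607e+01,
        1.61000e-02,  9.80000e-03, -0.00000e+00]), 'position': array([0.1999, 0.5918, 0.2226]), 'ee_rot': array([ 1.622e-01,  9.868e-01, -7.000e-04, -1.000e-04]), 'ft_force': array([ 0.9888, -0.5788,  0.4298]), 'torque': array([ 0.0366,  0.023 , -0.0367]), 'grasp_force': np.float64(0.0), 'grip_width': np.float64(1.0013)} 0.014
top {'fx': 369.3738855054718, 'fy': 369.3738855054718, 'cx': 310.68781447485725, 'cy': 198.42151233002457, 'R': array([[ 0.02457304, -0.99939704, -0.02453011],
       [-0.99939812, -0.02395727, -0.02508874],
       [ 0.02448593,  0.02513185, -0.99938422]]), 't': array([-0.01001887,  0.57137312,  1.13079647])}
side {'fx': 434.5017165144025, 'fy': 434.5017165144025, 'cx': 317.87356690403385, 'cy': 197.72519675178629, 'R': array([[ 0.79710917, -0.60352856, -0.01924156],
       [-0.39502303, -0.49709523, -0.77256271],
       [ 0.45669877,  0.62341768, -0.63464685]]), 't': array([-0.46029405,  0.30060589,  1.00759156])}
```

View pics/top0.png

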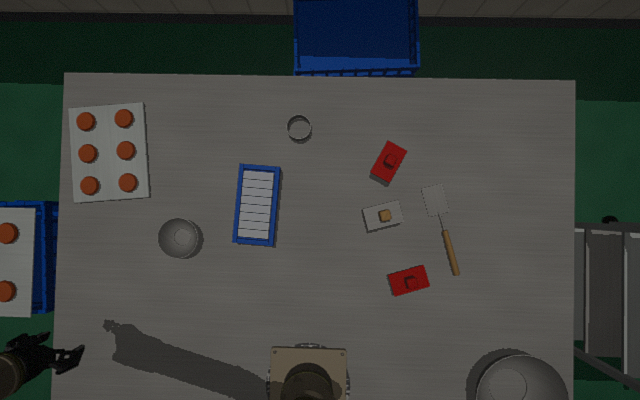

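View pics/side0.png

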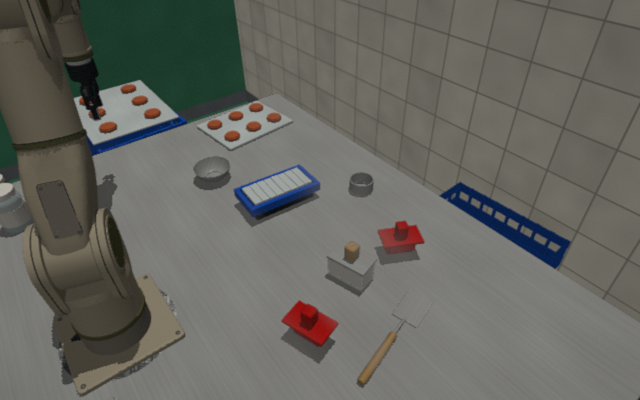

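Top view: the wooden-handled roller in its caddy is at (383,216). The candidates that could be mistaken for it are the red look-alikes at (389,162) and (409,281), which I reject by colour. The blue tray is at (257,205), the bowl at (180,238), the cutter at (299,129) and the spatula at (445,230).

```bash
cat > h.py <<'E'
import numpy as np,cv2
from scipy.spatial.transform import Rotation as Rn
from workcell import status, viewer, manip
def ray(m,uv,z):
    uv=np.atleast_2d(uv).astype(float)
    d=np.c_[(uv[:,0]-m['cx'])/m['fx'],(uv[:,1]-m['cy'])/m['fy'],np.ones(len(uv))]@m['R']
    c=-m['R'].T@m['t']; return c+d*((z-c[2])/d[:,2])[:,None]
def rect(m,mask,z):
    cs,_=cv2.findContours(mask.astype(np.uint8),cv2.RETR_EXTERNAL,cv2.CHAIN_APPROX_NONE)
    c=max(cs,key=cv2.contourArea)[:,0]
    P=ray(m,c,z)[:,:2]
    (cx,cy),(w,h),a=cv2.minAreaRect((P*1000).astype(np.float32))
    if w<h: a+=90; w,h=h,w
    return np.round([cx,cy,w,h,(a+90)%180-90],1), c.mean(0)
E
python3 - <<'E'
from h import *
im=cv2.imread('pics/top0.png'); m=viewer.camera_model('top')
hsv=cv2.cvtColor(im,cv2.COLOR_BGR2HSV)
H,S,V=[hsv[...,i].astype(int) for i in range(3)]
box=lambda u0,u1,v0,v1:(lambda M:(M.__setitem__((slice(v0,v1),slice(u0,u1)),1),M)[1])(np.zeros(H.shape,int))>0
print('tray',rect(m,(H>100)&(H<130)&(S>110)&box(220,295,150,260),.054))
print('handle',rect(m,(S>70)&(H<30)&box(355,410,195,235),.108))
c=cv2.resize(im[185:245,350:420],None,fx=8,fy=8,interpolation=cv2.INTER_CUBIC)
cv2.imwrite('pics/crop1.png',c)
g=V[185:245,350:420]; print(V[215,355:415],V[245,380], S[215,355:415])
E
```

```text
tray (array([549. , 164.4, 235.7, 124. ,  -3.9]), array([255.91914894, 204.29787234]))
handle (array([ 527.4, -206.2,   30.4,   29.8,  -74.8]), array([384.64864865, 214.94594595]))
[ 90  91  93  88  90  91  92  62  48  88 103 103 101 102 103 104 104 100
  99 100 102 100 102  60  40  72  95 106 109 110 105  99 104 108 106  96
  97  97  97  99  99 102 101 102 101 101 103  91  90  92  93  89  90  91
  94  90  90  92  92  90] 90 [ 20  22  22  17  20  20  14  21  27  14  17  17  20  15  10  15   7  15
  13  15  18  13  15  30 108 124 126 137 138 139 134 131 137 137 140 128
  32   8  13  18  15  15  15  18  15  15  12  17  28  17  19  14  17  20
  19  20  14  17  19  17]
```

View pics/crop1.png

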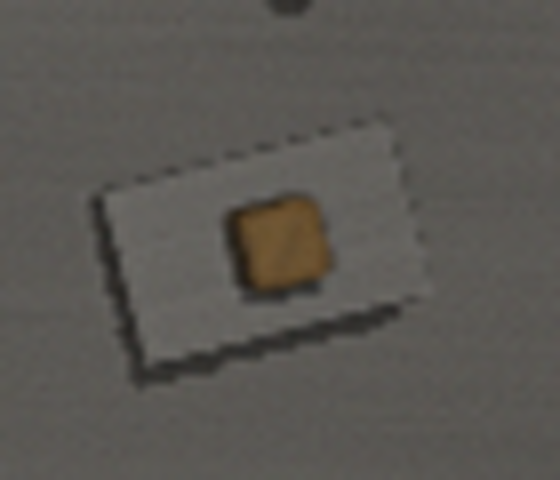

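The crop confirms the choice: a steel plate with a wooden handle centred near crop (282,243), not red. Next I compute the approach.

```bash
cat >> h.py <<'E'
def go(*targets, base=None):
    """world targets (x,y,z,yaw of tool y deg) -> rows' turn az / rotvec and shift in tool axes"""
    o=status.get_obs(); R=Rn.from_quat(o['ee_rot']); p=o['position']
    for x,y,z,a in targets:
        a=np.radians(a); Y=np.array([np.cos(a),np.sin(a),0]); Z=np.array([0,0,-1.]); X=np.cross(Y,Z)
        T=Rn.from_matrix(np.c_[X,Y,Z])
        print(np.round((R.inv()*T).as_rotvec(degrees=True),2), np.round(R.inv().apply(np.array([x,y,z])-p),4))
E
python3 -c "
from h import *
go((.46,.25,.25,40),(.527,-.206,.22,15.2))"
```

```text
[-7.000e-02  2.000e-02  3.133e+01] [-0.3558 -0.2406 -0.027 ]
[-6.000e-02  4.000e-02  5.613e+01] [-0.5652 -0.6511  0.0035]
```

play_rows --plan '[0,0,31,-0.356,-0.241,-0.027,1,0,0,31,-0.356,-0.241,-0.027,1,0,0,31,-0.356,-0.241,-0.027,1,0,0,31,-0.356,-0.241,-0.027,1,0,0,31,-0.356,-0.241,-0.027,1,0,0,31,-0.356,-0.241,-0.027,1,0,0,31,-0.356,-0.241,-0.027,1,0,0,56.1,-0.565,-0.651,0.0035,1,0,0,56.1,-0.565,-0.651,0.0035,1,0,0,56.1,-0.565,-0.651,0.0035,1,0,0,56.1,-0.565,-0.651,0.0035,1,0,0,56.1,-0.565,-0.651,0.0035,1,0,0,56.1,-0.565,-0.651,0.0035,1,0,0,56.1,-0.565,-0.651,0.0035,1,0,0,56.1,-0.565,-0.651,0.0035,1,0,0,56.1,-0.565,-0.651,0.0035,1]'

```text
clock: 2.1
position: [0.5262, -0.2075, 0.2193]
ee_rot: [0.609, 0.793, -0.001, -0.0]
ft_force: [-0.2, 0.4, 0.1]
grip_width: 0.998
grasp_force: 0.0
```

Run:
```python
from h import *
o=status.get_obs(); print(o['clock'],o['position'],o['ee_rot'],o['ft_force'])
m=viewer.camera_model('wrist'); im=viewer.camera('wrist')[:,:,::-1].copy(); cv2.imwrite('pics/w1.png',im)
hsv=cv2.cvtColor(im,cv2.COLOR_BGR2HSV); H,S,V=[hsv[...,i].astype(int) for i in range(3)]
M=(S>70)&(H>8)&(H<30)
try: print('handle',rect(m,M,.108))
except Exception as e: print(e)
```

```text
2.1 [ 0.52621905 -0.20751475  0.21931678] [ 6.08629009e-01  7.93454530e-01 -7.56538665e-04 -2.57590012e-04] [-0.18347738  0.44492492  0.10688296]
handle (array([ 526.2, -202.4,   33.8,   27.7,  -74.9]), array([321.17757009, 186.12149533]))
```

View pics/w1.png

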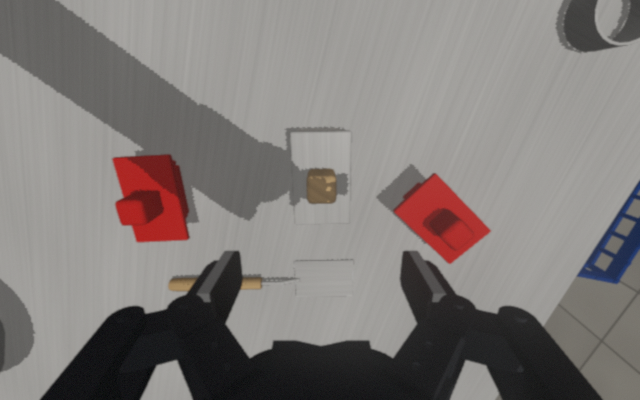

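Wrist view: the roller plate spans about (291,131)–(350,223), with its handle at (321,186) and the fingers either side. The red look-alikes at (150,200) and (440,218) are well clear.

Run:
```python
from h import *
m=viewer.camera_model('wrist')
P=ray(m,[[291,131],[350,131],[349.5,223],[293.5,223]],.068); print(P.round(4), P.mean(0))
c=-m['R'].T@m['t'];print(c)
go((.527,-.205,.13,15.2),(.527,-.205,.087,15.2))
```

```text
[[ 0.4829 -0.1616  0.068 ]
 [ 0.5435 -0.1452  0.068 ]
 [ 0.5743 -0.2473  0.068 ]
 [ 0.5102 -0.2648  0.068 ]] [ 0.52773462 -0.20472481  0.068     ]
[ 0.50636879 -0.12546289  0.37043354]
[-0.06 -0.02 -0.04] [0.0005 0.0006 0.0894]
[-0.06 -0.02 -0.04] [0.0005 0.0007 0.1324]
```

play_rows --plan '[0,0,0,0.0005,0.0006,0.05,1,0,0,0,0.0005,0.0006,0.09,1,0,0,0,0.0005,0.0006,0.115,1,0,0,0,0.0005,0.0006,0.131,1,0,0,0,0.0005,0.0006,0.132,1,0,0,0,0.0005,0.0006,0.132,0,0,0,0,0.0005,0.0006,0.132,0,0,0,0,0.0005,0.0006,0.132,0,0,0,0,0.0005,0.0006,0.132,0,0,0,0,0.0005,0.0006,0.132,0,0,0,0,0.0005,0.0006,0.132,0,0,0,0,0.0005,0.0006,0.132,0]' --squeeze 80

```text
clock: 3.65
position: [0.5277, -0.205, 0.0888]
ee_rot: [0.607, 0.795, 0.0, 0.0]
ft_force: [-2.8, 0.3, 6.2]
grip_width: 0.327
grasp_force: 79.9
```

The grip holds, with the fingertips resting on the plate. Now I lift straight up.

play_rows --plan '[0,0,0,0,0,-0.005,0,0,0,0,0,0,-0.015,0,0,0,0,0,0,-0.03,0,0,0,0,0,0,-0.06,0,0,0,0,0,0,-0.1,0,0,0,0,0,0,-0.13,0,0,0,0,0,0,-0.14,0,0,0,0,0,0,-0.14,0,0,0,0,0,0,-0.14,0]'

```text
clock: 4.78
position: [0.5268, -0.2045, 0.2266]
ee_rot: [0.607, 0.795, -0.0, -0.001]
ft_force: [-0.0, -0.2, -4.4]
grip_width: 0.326
grasp_force: 79.9
```

Run:
```python
from h import *
o=status.get_obs(); print(o['position'],o['ft_force'],o['torque'],o['grip_width'],o['grasp_force'])
a=np.radians(-3.9); c=np.array([.549,.1644]); d=np.array([np.cos(a),np.sin(a)])
for s in(-85.75,85.75):
    q=c+d*s/1000; go((*q,.20,-3.9),(*q,.16,-3.9))
```

```text
[ 0.52677938 -0.20447244  0.2265552 ] [-0.03289112 -0.18436161 -4.40141413] [ 0.06716344  0.02976081 -0.02087185] 0.32618249266940985 79.85318541526794
[-0.11 -0.04 19.14] [0.3782 0.0374 0.0269]
[-0.11 -0.04 19.14] [0.3781 0.0375 0.0669]
[-0.11 -0.04 19.14] [0.3219 0.1994 0.0265]
[-0.11 -0.04 19.14] [0.3219 0.1995 0.0665]
```

play_rows --plan '[0,0,5,0.06,0.006,0.005,0,0,0,10,0.12,0.012,0.01,0,0,0,19.1,0.18,0.018,0.02,0,0,0,19.1,0.24,0.024,0.027,0,0,0,19.1,0.3,0.03,0.027,0,0,0,19.1,0.35,0.035,0.027,0,0,0,19.1,0.378,0.0374,0.027,0,0,0,19.1,0.378,0.0374,0.04,0,0,0,19.1,0.378,0.0374,0.06,0,0,0,19.1,0.378,0.0374,0.07,0,0,0,19.1,0.378,0.0374,0.07,0,0,0,19.1,0.378,0.0374,0.07,0]'

```text
clock: 6.28
position: [0.4645, 0.1696, 0.1584]
ee_rot: [0.731, 0.683, 0.0, 0.0]
ft_force: [-0.0, -0.3, -4.3]
grip_width: 0.325
grasp_force: 80.0
```

Run:
```python
from h import *
o=status.get_obs(); print(o['clock'],o['position'],o['ft_force'],Rn.from_quat(o['ee_rot']).as_matrix().round(4))
a=np.radians(-3.9); c=np.array([.549,.1644]); d=np.array([np.cos(a),np.sin(a)])
q=c+d*-.08575; go((*q,.15,-3.9))
im=viewer.camera('side')[:,:,::-1]; cv2.imwrite('pics/s2.png',cv2.resize(im[100:270,180:420],None,fx=3,fy=3))
```

```text
6.275 [0.4645319  0.16958045 0.15835475] [-0.04461263 -0.27652895 -4.2966527 ] [[ 6.790e-02  9.977e-01  6.000e-04]
 [ 9.977e-01 -6.790e-02  3.000e-04]
 [ 4.000e-04  6.000e-04 -1.000e+00]]
[ 0.03 -0.02  0.01] [ 0.0006 -0.0011  0.0084]
```

View pics/s2.png

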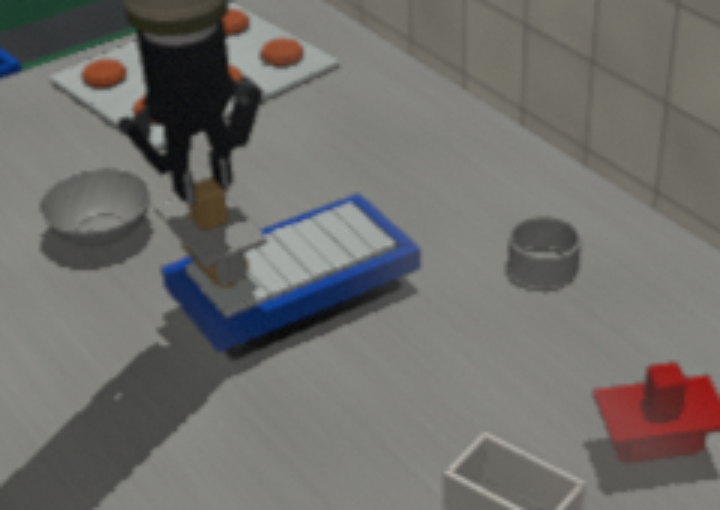

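Side crop: the roller hangs over the near end of the tray (about 230,270), aligned with the slats, and the caddy is empty at (515,480). Next I feel my way down.

play_rows --plan '[0,0,0,0.0005,-0.001,0.003,0,0,0,0,0.0005,-0.001,0.006,0,0,0,0,0.0005,-0.001,0.008,0,0,0,0,0.0005,-0.001,0.01,0,0,0,0,0.0005,-0.001,0.01,0]'

```text
clock: 6.95
position: [0.4631, 0.1703, 0.1477]
ee_rot: [0.731, 0.683, -0.0, -0.0]
ft_force: [0.3, -0.3, -4.5]
grip_width: 0.323
grasp_force: 80.1
```

play_rows --plan '[0,0,0,0,0,0.0015,0,0,0,0,0,0,0.003,0,0,0,0,0,0,0.003,0]'

```text
clock: 7.32
position: [0.4631, 0.1703, 0.1448]
ee_rot: [0.731, 0.683, -0.0, -0.0]
ft_force: [1.0, 0.3, -4.5]
grip_width: 0.323
grasp_force: 80.1
```

play_rows --plan '[0,0,0,0,0,0.0015,0,0,0,0,0,0,0.003,0,0,0,0,0,0,0.003,0]'

```text
clock: 7.7
position: [0.4631, 0.1703, 0.1417]
ee_rot: [0.731, 0.683, -0.0, -0.0]
ft_force: [-0.4, 0.2, -5.6]
grip_width: 0.321
grasp_force: 80.1
```

play_rows --plan '[0,0,0,0,0,0.0015,0,0,0,0,0,0,0.003,0,0,0,0,0,0,0.003,0]'

```text
clock: 8.07
position: [0.4633, 0.1703, 0.139]
ee_rot: [0.731, 0.683, 0.0, 0.0]
ft_force: [0.1, 0.4, -2.5]
grip_width: 0.324
grasp_force: 80.3
```

play_rows --plan '[0,0,0,0,0,0.0015,0,0,0,0,0,0,0.003,0,0,0,0,0,0,0.003,0]'

```text
clock: 8.45
position: [0.4634, 0.1704, 0.1361]
ee_rot: [0.731, 0.683, 0.0, 0.0]
ft_force: [-0.2, 0.3, 1.0]
grip_width: 0.328
grasp_force: 80.7
```

play_rows --plan '[0,0,0,0,0,0.001,0,0,0,0,0,0,0.002,0,0,0,0,0,0,0.002,0]'

```text
clock: 8.82
position: [0.4632, 0.1705, 0.1341]
ee_rot: [0.731, 0.683, 0.0, -0.0]
ft_force: [-1.2, 1.1, 3.6]
grip_width: 0.328
grasp_force: 81.2
```

play_rows --plan '[0,0,0,0,0,0.001,0,0,0,0,0,0,0.002,0,0,0,0,0,0,0.002,0]'

```text
clock: 9.2
position: [0.4633, 0.1708, 0.1329]
ee_rot: [0.731, 0.683, 0.0, -0.0]
ft_force: [-3.7, -0.6, 12.9]
grip_width: 0.32
grasp_force: 82.3
```

Slat 0 bottoms at a TCP z of about 0.133 (load about 17 N, stiffness roughly 9 N/mm). Next I feel the far end at slat 7.

play_rows --plan '[0,0,0,0,0,-0.005,0,0,0,0,0,0,-0.02,0,0,0,0,0,0.01,-0.03,0,0,0,0,0,0.05,-0.03,0,0,0,0,0,0.1,-0.03,0,0,0,0,0,0.15,-0.03,0,0,0,0,0,0.171,-0.03,0,0,0,0,0,0.1715,-0.025,0,0,0,0,0,0.1715,-0.02,0,0,0,0,0,0.1715,-0.02,0,0,0,0,0,0.1715,-0.02,0]'

```text
clock: 10.58
position: [0.634, 0.1591, 0.1523]
ee_rot: [0.73, 0.683, 0.0, -0.0]
ft_force: [0.2, -0.5, -4.5]
grip_width: 0.324
grasp_force: 81.0
```

play_rows --plan '[0,0,0,0,0,0.0015,0,0,0,0,0,0,0.003,0,0,0,0,0,0,0.003,0]'

```text
clock: 10.95
position: [0.6342, 0.1588, 0.1488]
ee_rot: [0.731, 0.683, -0.0, -0.0]
ft_force: [0.9, -0.4, -4.7]
grip_width: 0.324
grasp_force: 81.0
```

play_rows --plan '[0,0,0,0,0,0.0015,0,0,0,0,0,0,0.003,0,0,0,0,0,0,0.003,0]'

```text
clock: 11.32
position: [0.6342, 0.1587, 0.1457]
ee_rot: [0.731, 0.683, -0.0, -0.0]
ft_force: [0.1, 0.7, -5.4]
grip_width: 0.325
grasp_force: 81.0
```

play_rows --plan '[0,0,0,0,0,0.0015,0,0,0,0,0,0,0.003,0,0,0,0,0,0,0.003,0]'

```text
clock: 11.7
position: [0.6342, 0.1588, 0.1427]
ee_rot: [0.731, 0.683, -0.0, -0.0]
ft_force: [0.3, 0.3, -4.8]
grip_width: 0.328
grasp_force: 81.0
```

play_rows --plan '[0,0,0,0,0,0.001,0,0,0,0,0,0,0.002,0,0,0,0,0,0,0.002,0]'

```text
clock: 12.08
position: [0.6342, 0.1588, 0.1408]
ee_rot: [0.731, 0.683, -0.0, -0.0]
ft_force: [0.6, 0.0, -4.6]
grip_width: 0.32
grasp_force: 81.0
```

play_rows --plan '[0,0,0,0,0,0.001,0,0,0,0,0,0,0.002,0,0,0,0,0,0,0.002,0]'

```text
clock: 12.45
position: [0.6342, 0.1587, 0.1388]
ee_rot: [0.731, 0.683, -0.0, -0.0]
ft_force: [-0.2, -0.6, -4.9]
grip_width: 0.324
grasp_force: 81.0
```

Still free, so the far end is lower.

play_rows --plan '[0,0,0,0,0,0.001,0,0,0,0,0,0,0.002,0,0,0,0,0,0,0.002,0]'

```text
clock: 12.82
position: [0.6346, 0.1588, 0.1373]
ee_rot: [0.731, 0.683, 0.0, 0.0]
ft_force: [-0.3, -0.1, -1.9]
grip_width: 0.32
grasp_force: 81.4
```

play_rows --plan '[0,0,0,0,0,0.001,0,0,0,0,0,0,0.002,0,0,0,0,0,0,0.002,0]'

```text
clock: 13.2
position: [0.6345, 0.1588, 0.1351]
ee_rot: [0.731, 0.683, 0.0, 0.0]
ft_force: [0.0, 0.1, 0.2]
grip_width: 0.322
grasp_force: 81.7
```

play_rows --plan '[0,0,0,0,0,0.001,0,0,0,0,0,0,0.002,0,0,0,0,0,0,0.002,0]'

```text
clock: 13.58
position: [0.6342, 0.1588, 0.1328]
ee_rot: [0.731, 0.683, -0.0, -0.0]
ft_force: [0.7, 0.2, 0.4]
grip_width: 0.326
grasp_force: 81.6
```

play_rows --plan '[0,0,0,0,0,0.0007,0,0,0,0,0,0,0.0015,0,0,0,0,0,0,0.0015,0]'

```text
clock: 13.95
position: [0.6347, 0.1587, 0.1317]
ee_rot: [0.731, 0.683, 0.0, 0.0]
ft_force: [2.5, 0.9, 2.4]
grip_width: 0.322
grasp_force: 81.9
```

play_rows --plan '[0,0,0,0,0,0.0005,0,0,0,0,0,0,0.001,0,0,0,0,0,0,0.001,0]'

```text
clock: 14.32
position: [0.635, 0.1588, 0.1312]
ee_rot: [0.731, 0.683, 0.001, 0.0]
ft_force: [1.8, -0.3, 6.6]
grip_width: 0.327
grasp_force: 82.4
```

play_rows --plan '[0,0,0,0,0,0.0005,0,0,0,0,0,0,0.001,0,0,0,0,0,0,0.001,0]'

```text
clock: 14.7
position: [0.6352, 0.1588, 0.1306]
ee_rot: [0.731, 0.683, 0.001, 0.001]
ft_force: [1.8, -0.5, 8.3]
grip_width: 0.328
grasp_force: 82.7
```

play_rows --plan '[0,0,0,0,0,0.0005,0,0,0,0,0,0,0.001,0,0,0,0,0,0,0.001,0]'

```text
clock: 15.08
position: [0.6355, 0.1588, 0.1301]
ee_rot: [0.731, 0.683, 0.001, 0.001]
ft_force: [1.0, -0.4, 11.6]
grip_width: 0.328
grasp_force: 83.0
```

Slat 7 is down too, at z about 0.130, so the slope is slight. Now I roll steadily back toward slat 0 along the felt line.

play_rows --plan '[0,0,0,0,-0.003,0.0002,0,0,0,0,0,-0.007,0.0002,0,0,0,0,0,-0.011,0.0001,0,0,0,0,0,-0.015,0,0,0,0,0,0,-0.019,-0.0001,0,0,0,0,0,-0.023,-0.0002,0,0,0,0,0,-0.025,-0.0002,0]'

```text
clock: 15.95
position: [0.6111, 0.1606, 0.1312]
ee_rot: [0.731, 0.683, 0.002, 0.001]
ft_force: [1.9, -0.9, 16.6]
grip_width: 0.324
grasp_force: 83.6
```

play_rows --plan '[0,0,0,0,-0.004,-0.0001,0,0,0,0,0,-0.008,-0.0002,0,0,0,0,0,-0.012,-0.0003,0,0,0,0,0,-0.016,-0.0004,0,0,0,0,0,-0.02,-0.0005,0,0,0,0,0,-0.024,-0.0006,0,0,0,0,0,-0.0245,-0.0006,0]'

```text
clock: 16.82
position: [0.5872, 0.1623, 0.1324]
ee_rot: [0.731, 0.683, 0.003, 0.001]
ft_force: [0.9, -1.3, 19.9]
grip_width: 0.323
grasp_force: 84.1
```

Run:
```python
from h import *
o=status.get_obs(); print(o['position'],o['ft_force'],o['torque'])
im=viewer.camera('side')[:,:,::-1]; cv2.imwrite('pics/s3.png',cv2.resize(im[130:230,220:340],None,fx=6,fy=6,interpolation=cv2.INTER_CUBIC))
```

```text
[0.58717412 0.16231772 0.13239203] [ 0.89580962 -1.25013224 19.92870655] [-0.41632581 -0.42150153 -0.0154519 ]
```

View pics/s3.png

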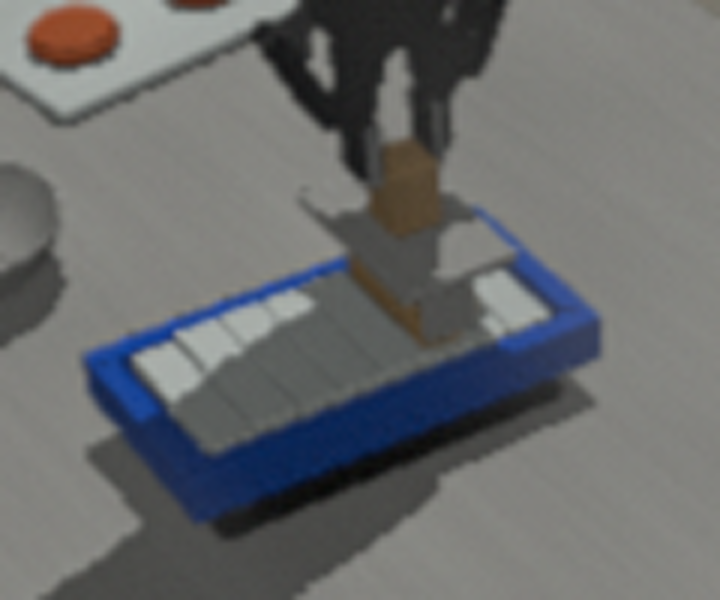

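The crop shows the drum midway, with slats 6–7 lower on the right. It's unclear whether slat 0 on the left is flush. I'll check with the wrist camera.

Run:
```python
from h import *
a=viewer.camera('wrist')[:,:,::-1]; b=viewer.camera('side')[:,:,::-1]
b=cv2.resize(b[130:220,225:330],(700,600),interpolation=cv2.INTER_LANCZOS4)
b=np.clip(b.astype(float)*1.8,0,255).astype(np.uint8)
cv2.imwrite('pics/w4.png',np.vstack([cv2.resize(a,(480,300)),cv2.resize(b,(480,300))]))
```

```text
(no output)
```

View pics/w4.png

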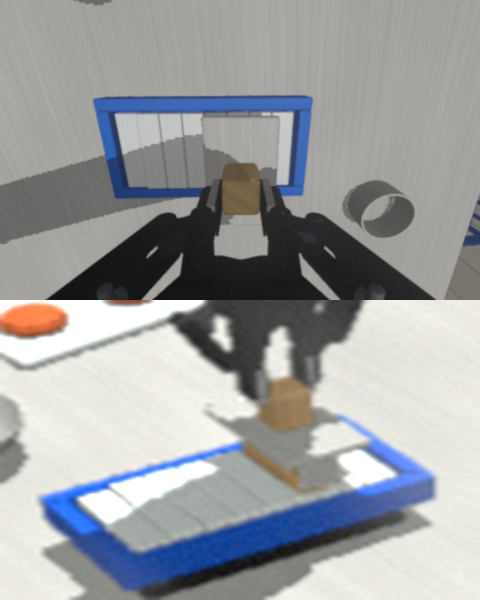

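Run:
```python
from h import *
from scipy.optimize import least_squares
mt,ms=viewer.camera_model('top'),viewer.camera_model('side')
a=np.radians(-3.9); c=np.array([.549,.1644]); d=np.array([np.cos(a),np.sin(a)]); n=np.array([-d[1],d[0]])
im=cv2.imread('pics/side0.png'); h=cv2.cvtColor(im,cv2.COLOR_BGR2HSV)
M=np.zeros(h.shape[:2],np.uint8); M[150:225,225:330]=((h[...,0]>100)&(h[...,0]<130)&(h[...,1]>110))[150:225,225:330]
p=np.argwhere(M>0)[:,::-1]
L=p[p[:,0].argmin()];Rr=p[p[:,0].argmax()];T=p[p[:,1].argmin()]
print(L,Rr,T, p[p[:,0]==p[:,0].min()][:,1], p[p[:,0]==p[:,0].max()][:,1], p[p[:,1]==p[:,1].min()][:,0])
def pr(m,X): q=m['R']@X+m['t']; return np.array([m['fx']*q[0]/q[2]+m['cx'],m['fy']*q[1]/q[2]+m['cy']])
for z in(.04,.054,.068):
  print(z,[pr(ms,np.r_[c+d*sx*.118+n*sy*.061,z]).round(1) for sx,sy in((-1,1),(1,1),(1,-1),(-1,-1))])
```

```text
[234 189] [318 182] [297 165] [189 190] [182 183] [297 298 299]
0.04 [array([234.4, 191.7]), array([300.4, 166.2]), array([320.9, 185. ]), array([252.4, 213.6])]
0.054 [array([233.8, 188.1]), array([300.2, 162.7]), array([320.9, 181.4]), array([251.8, 209.9])]
0.068 [array([233.1, 184.5]), array([300. , 159.1]), array([320.8, 177.7]), array([251.2, 206.2])]
```

play_rows --plan '[0,0,0,0,-0.004,-0.0002,0,0,0,0,0,-0.008,-0.0004,0,0,0,0,0,-0.012,-0.0006,0,0,0,0,0,-0.016,-0.0008,0,0,0,0,0,-0.02,-0.001,0,0,0,0,0,-0.024,-0.0011,0,0,0,0,0,-0.0245,-0.0011,0,0,0,0,0,-0.0245,-0.0011,0]'

```text
clock: 17.98
position: [0.5627, 0.164, 0.1334]
ee_rot: [0.731, 0.683, 0.003, 0.001]
ft_force: [0.0, -1.4, 20.7]
grip_width: 0.325
grasp_force: 84.1
```

play_rows --plan '[0,0,0,0,-0.004,-0.0003,0,0,0,0,0,-0.008,-0.0005,0,0,0,0,0,-0.012,-0.0007,0,0,0,0,0,-0.016,-0.0009,0,0,0,0,0,-0.02,-0.0011,0,0,0,0,0,-0.024,-0.0013,0,0,0,0,0,-0.0245,-0.0013,0,0,0,0,0,-0.0245,-0.0013,0]'

```text
clock: 18.98
position: [0.5376, 0.1657, 0.1338]
ee_rot: [0.731, 0.683, 0.002, 0.001]
ft_force: [-0.2, -0.7, 17.0]
grip_width: 0.322
grasp_force: 83.7
```

play_rows --plan '[0,0,0,0,-0.004,-0.0001,0,0,0,0,0,-0.008,-0.0001,0,0,0,0,0,-0.012,-0.0002,0,0,0,0,0,-0.016,-0.0003,0,0,0,0,0,-0.02,-0.0004,0,0,0,0,0,-0.024,-0.0004,0,0,0,0,0,-0.0245,-0.0004,0,0,0,0,0,-0.0245,-0.0004,0]'

```text
clock: 19.98
position: [0.5128, 0.1673, 0.1338]
ee_rot: [0.731, 0.683, 0.002, 0.0]
ft_force: [-0.6, -1.2, 15.2]
grip_width: 0.327
grasp_force: 83.5
```

play_rows --plan '[0,0,0,0,-0.004,0,0,0,0,0,0,-0.008,0,0,0,0,0,0,-0.012,0,0,0,0,0,0,-0.016,0.0001,0,0,0,0,0,-0.02,0.0001,0,0,0,0,0,-0.024,0.0001,0,0,0,0,0,-0.0245,0.0001,0,0,0,0,0,-0.0245,0.0001,0]'

```text
clock: 20.98
position: [0.488, 0.169, 0.1334]
ee_rot: [0.731, 0.683, 0.001, 0.0]
ft_force: [0.1, -0.9, 13.1]
grip_width: 0.323
grasp_force: 83.3
```

play_rows --plan '[0,0,0,0,-0.004,0,0,0,0,0,0,-0.008,0,0,0,0,0,0,-0.012,0,0,0,0,0,0,-0.016,0,0,0,0,0,0,-0.02,0,0,0,0,0,0,-0.024,0,0,0,0,0,0,-0.0255,0,0,0,0,0,0,-0.0255,0,0]'

```text
clock: 21.98
position: [0.4621, 0.1707, 0.1329]
ee_rot: [0.731, 0.683, 0.001, -0.0]
ft_force: [-0.1, -1.3, 11.4]
grip_width: 0.322
grasp_force: 82.9
```

play_rows --plan '[0,0,0,0,0.006,0,0,0,0,0,0,0.012,0,0,0,0,0,0,0.018,0,0,0,0,0,0,0.024,0,0,0,0,0,0,0.03,0,0,0,0,0,0,0.036,0,0,0,0,0,0,0.042,0,0,0,0,0,0,0.05,0,0,0,0,0,0,0.05,0,0]'

```text
clock: 23.1
position: [0.5134, 0.1673, 0.1337]
ee_rot: [0.731, 0.683, 0.002, 0.001]
ft_force: [-0.1, -0.9, 15.8]
grip_width: 0.326
grasp_force: 83.5
```

play_rows --plan '[0,0,0,0,0.006,0.0001,0,0,0,0,0,0.012,0.0002,0,0,0,0,0,0.018,0.0003,0,0,0,0,0,0.0245,0.0004,0,0,0,0,0,0.0245,0.0004,0]'

```text
clock: 23.72
position: [0.5382, 0.1657, 0.1338]
ee_rot: [0.731, 0.683, 0.002, 0.001]
ft_force: [0.2, -0.6, 17.8]
grip_width: 0.326
grasp_force: 83.7
```

Same height on the second pass, so the slats are at their hard stops. I finish the pass back to slat 7.

play_rows --plan '[0,0,0,0,0.006,0.0003,0,0,0,0,0,0.012,0.0006,0,0,0,0,0,0.018,0.0009,0,0,0,0,0,0.0245,0.0011,0,0,0,0,0,0.031,0.0014,0,0,0,0,0,0.037,0.0017,0,0,0,0,0,0.043,0.002,0,0,0,0,0,0.049,0.0023,0,0,0,0,0,0.049,0.0023,0]'

```text
clock: 24.85
position: [0.5877, 0.1624, 0.1324]
ee_rot: [0.731, 0.683, 0.003, 0.001]
ft_force: [1.3, -0.9, 19.9]
grip_width: 0.322
grasp_force: 84.1
```

play_rows --plan '[0,0,0,0,0.006,0.0002,0,0,0,0,0,0.012,0.0004,0,0,0,0,0,0.018,0.0006,0,0,0,0,0,0.0245,0.0008,0,0,0,0,0,0.031,0.0009,0,0,0,0,0,0.037,0.001,0,0,0,0,0,0.043,0.0011,0,0,0,0,0,0.048,0.0012,0,0,0,0,0,0.048,0.0012,0]'

```text
clock: 25.98
position: [0.6345, 0.1591, 0.13]
ee_rot: [0.731, 0.683, 0.002, 0.001]
ft_force: [1.1, 0.3, 12.7]
grip_width: 0.323
grasp_force: 83.2
```

```bash
python3 -c "
from h import *
go((.549,.05,.23,-3.9))"
```

```text
[ 0.21 -0.09  0.03] [-0.1145 -0.0775 -0.1005]
```

play_rows --plan '[0,0,0,0,0,-0.008,0,0,0,0,0,0,-0.04,0,0,0,0,0,-0.01,-0.09,0,0,0,0,-0.05,-0.04,-0.1,0,0,0,0,-0.1,-0.07,-0.1,0,0,0,0,-0.1145,-0.0775,-0.1,0,0,0,0,-0.1145,-0.0775,-0.1,0,0,0,0,-0.1145,-0.0775,-0.1,0]'

```text
clock: 26.98
position: [0.5478, 0.0514, 0.2274]
ee_rot: [0.73, 0.684, -0.0, -0.0]
ft_force: [-0.1, 0.4, -5.3]
grip_width: 0.327
grasp_force: 81.4
```

Run:
```python
from h import *
o=status.get_obs(); print(o['clock'],o['position'],o['ft_force'],o['torque'])
m=viewer.camera_model('wrist')
a=viewer.camera('wrist')[:,:,::-1]; b=viewer.camera('side')[:,:,::-1]; cv2.imwrite('pics/w5raw.png',a); cv2.imwrite('pics/s5raw.png',b)
b0=cv2.imread('pics/side0.png')
f=lambda b:np.clip(cv2.resize(b[155:225,225:330],(390,260),interpolation=cv2.INTER_CUBIC).astype(float)*1.6,0,255).astype(np.uint8)
cv2.imwrite('pics/w5.png',np.vstack([cv2.resize(a[:260],(780,317)),np.hstack([f(b0),f(b)])]))
```

```text
26.975 [0.54775992 0.05137608 0.22737264] [-0.08829441  0.43042406 -5.32112087] [ 0.05635939 -0.06718972 -0.02678177]
```

View pics/w5.png

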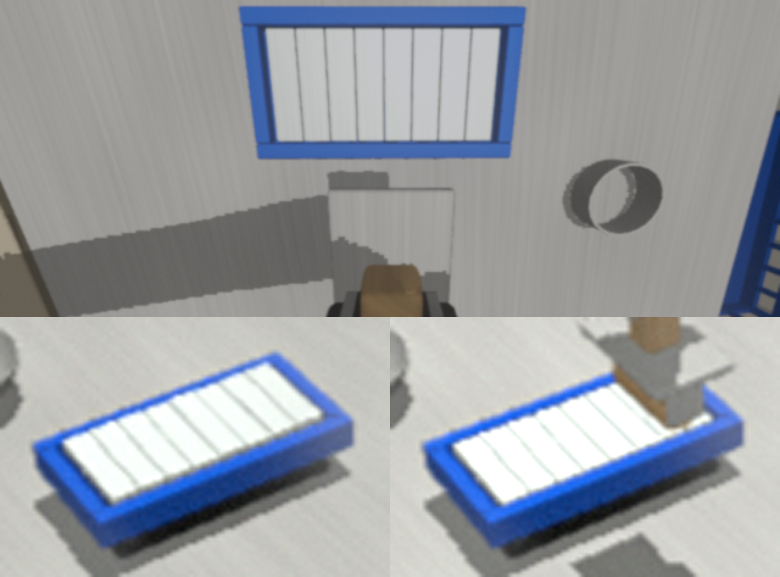

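Side before and after: the grey slat sides visible at left are gone, and the slats lie level with the rim from end to end. The plate edge in the wrist view (raw about (270,154)–(372,154)) gives a check of the roller in the hand before returning.

Run:
```python
from h import *
o=status.get_obs(); m=viewer.camera_model('wrist'); R=Rn.from_quat(o['ee_rot']); p=o['position']
im=cv2.imread('pics/w5raw.png').astype(int)
# plate far edge: strong dark->bright row per column; side edges per row
g=cv2.GaussianBlur(cv2.imread('pics/w5raw.png',0),(3,3),0).astype(int)
print([(u,145+int(np.argmin(np.diff(g[145:165,u])))) for u in(330,340,350,360,365)])
print([(v,[360+int(np.argmin(np.diff(g[v,360:385]))),360+int(np.argmax(np.diff(g[v,360:385])))]) for v in(160,170,180,200)])
print([(v,[258+int(np.argmin(np.diff(g[v,258:285]))),258+int(np.argmax(np.diff(g[v,258:285])))]) for v in(160,170,180,200)])
for z in(.200,.2066,.213):
    P=ray(m,[[270,154.5],[372.5,154.5],[372,200],[270.5,200]],z); print(z,(R.inv().apply(P-p)*1000).round(1).tolist())
go((.5277,-.205,.20,15.2),(.5277,-.205,.12,15.2),(.5277,-.205,.087,15.2))
```

```text
[(330, 153), (340, 153), (350, 153), (360, 153), (365, 153)]
[(160, [371, 373]), (170, [370, 373]), (180, [369, 372]), (200, [368, 371])]
[(160, [258, 269]), (170, [261, 269]), (180, [261, 270]), (200, [269, 258])]
0.2 [[51.2, -31.7, 27.4], [51.3, 34.4, 27.4], [20.2, 35.9, 27.4], [20.2, -33.1, 27.4]]
0.2066 [[52.4, -30.5, 20.8], [52.5, 33.1, 20.8], [22.6, 34.6, 20.8], [22.5, -31.9, 20.8]]
0.213 [[53.6, -29.3, 14.4], [53.6, 31.9, 14.4], [24.8, 33.4, 14.4], [24.7, -30.6, 14.4]]
[ -0.05   0.02 -18.95] [-0.257  -0.0034  0.0275]
[ -0.05   0.02 -18.95] [-0.257  -0.0034  0.1075]
[ -0.05   0.02 -18.95] [-0.257  -0.0033  0.1405]
```

Run:
```python
from h import *
from scipy.optimize import least_squares
o=status.get_obs(); m=viewer.camera_model('wrist'); R=Rn.from_quat(o['ee_rot']); p=o['position']
g=cv2.GaussianBlur(cv2.imread('pics/w5raw.png',0),(3,3),0).astype(float)
def sub(l,dark):
    d=np.gradient(l); i=int(np.argmin(d) if dark else np.argmax(d)); return i
for v in(158,165,172,180,190,200,215,230): print(v,g[v,264:276].astype(int),g[v,364:378].astype(int))
def fit(obsL,obsR,far):
    n=m['R']@R.as_matrix()
    def pix(x,y,h,ph,dy,yaw):  # plate-point (roller x=tool y, roller y=tool x)
        X=np.array([x*np.cos(yaw)-y*np.sin(yaw), dy+y*np.cos(yaw)+x*np.sin(yaw), h]); X=Rn.from_euler('y',ph).apply(X)
        q=m['R']@(R.apply(X)+p)+m['t']; return np.array([m['fx']*q[0]/q[2]+m['cx'],m['fy']*q[1]/q[2]+m['cy']])
    def res(t):
        r=[]
        for obs,s in((obsL,-.033),(obsR,.033)):
            a,b=pix(.054,s,*t),pix(.0,s,*t)
            r+=[a[0]+(b[0]-a[0])*(v-a[1])/(b[1]-a[1])-u for v,u in obs]
        a=pix(.054,0,*t); return r+[a[1]-far]
    s=least_squares(res,[.0208,0,0,0]); return s.x*[1e3,57.3,1e3,57.3],s.fun.round(2)
print(fit([(160,269.5),(170,269.7),(180,270.5)],[(160,372.5),(170,372),(180,371.2),(200,370)],153.5))
```

```text
158 [149 149 150 148 142 140 143 148 150 151 151 151] [159 159 159 158 156 156 155 152 148 148 151 155 157 157]
165 [101 101 101 102 109 124 140 149 154 155 155 156] [164 164 163 161 161 160 157 151 147 149 154 157 157 157]
172 [100 100 101 102 107 118 133 146 152 154 155 155] [164 163 162 161 160 159 155 148 145 148 154 157 158 158]
180 [ 99  99 100 100 100 107 123 140 149 153 155 156] [163 162 161 160 160 157 152 148 150 154 157 158 158 158]
190 [100  99  99 100 101 104 114 130 144 152 154 155] [162 161 160 159 158 154 148 145 149 154 157 159 159 159]
200 [100 100  99  99  99  98  96  97  99 100 101 101] [161 160 159 158 155 149 145 148 154 157 158 159 159 159]
215 [ 99  99  99  99  98  98  98  97  98 100 101 101] [159 158 158 155 150 147 151 155 157 158 159 160 160 159]
230 [128 138 146 149 149 150 149 144 133 118 106 101] [102 102 101 103 114 134 150 157 158 159 160 160 160 159]
(array([21.88190108, -4.28281078,  0.56240821,  0.74335729]), array([ 0.07,  0.2 , -0.28, -0.03, -0.12,  0.08,  0.08, -0.04]))
```

Run:
```python
from h import *
o=status.get_obs(); ms=viewer.camera_model('side'); R=Rn.from_quat(o['ee_rot']); p=o['position']
for ph in(-5,0,5):
    r=[]
    for x,y in((.054,-.033),(-.054,-.033),(-.054,.033)):
        q=ms['R']@(R.apply(Rn.from_euler('y',ph,degrees=True).apply([x,y+.0006,.0213]))+p)+ms['t']; r.append((ms['fx']*q[:2]/q[2]+[ms['cx'],ms['cy']]).round(1).tolist())
    print(ph,r)
b=cv2.imread('pics/s5raw.png'); cv2.imwrite('pics/s5c.png',cv2.resize(b[130:200,250:340],(792,592),interpolation=cv2.INTER_CUBIC))
```

```text
-5 [[276.0, 156.4], [296.3, 172.8], [317.9, 164.2]]
0 [[275.5, 154.7], [296.0, 174.0], [317.6, 165.4]]
5 [[275.0, 152.9], [295.7, 175.0], [317.2, 166.5]]
```

View pics/s5c.png

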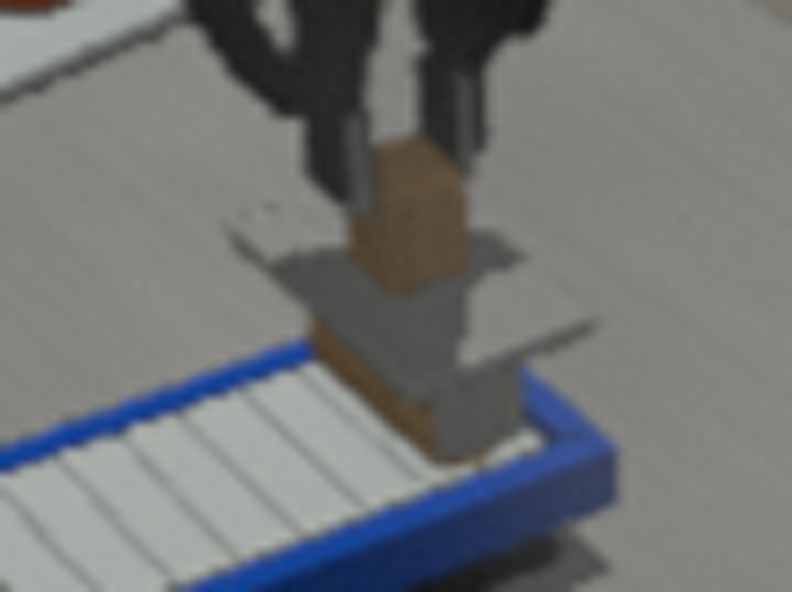

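Side crop: the plate corners at about (230,222), (405,390) and (597,318) fit a nearly level roller in the hand, maybe a few mm lower than at first. I'll return it with a soft, force-checked descent.

play_rows --plan '[0,0,-5,-0.05,-0.001,0,0,0,0,-10,-0.1,-0.0015,0,0,0,0,-15,-0.15,-0.002,0,0,0,0,-18.9,-0.2,-0.003,0,0,0,0,-18.9,-0.25,-0.0034,0,0,0,0,-18.9,-0.257,-0.0034,0.02,0,0,0,-18.9,-0.257,-0.0034,0.05,0,0,0,-18.9,-0.257,-0.0034,0.072,0,0,0,-18.9,-0.257,-0.0034,0.072,0,0,0,-18.9,-0.257,-0.0034,0.072,0]'

```text
clock: 28.32
position: [0.5278, -0.2063, 0.1568]
ee_rot: [0.608, 0.794, 0.0, 0.0]
ft_force: [-0.3, -0.2, -4.7]
grip_width: 0.32
grasp_force: 81.3
```

Run:
```python
from h import *
o=status.get_obs(); print(o['clock'],o['position'],o['ft_force'])
go((.5277,-.205,.11,15.2))
b=viewer.camera('side')[:,:,::-1]; w=viewer.camera('wrist')[:,:,::-1]
cv2.imwrite('pics/s6.png',np.vstack([cv2.resize(b[200:300,290:410],(480,400),interpolation=cv2.INTER_CUBIC),cv2.resize(w[60:300,200:440],(480,200))]))
```

```text
28.325 [ 0.52782158 -0.20625122  0.15679951] [-0.25968924 -0.20578248 -4.66579804]
[ 0.03  0.04 -0.13] [0.0013 0.0002 0.0468]
```

View pics/s6.png

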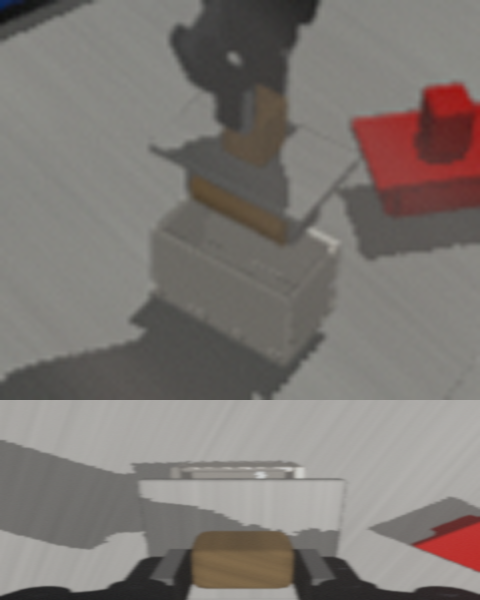

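The roller hangs level and centred over the caddy (drum at about (240,210), box below). Now I lower it.

play_rows --plan '[0,0,0,0.001,0,0.008,0,0,0,0,0.001,0,0.016,0,0,0,0,0.001,0,0.024,0,0,0,0,0.001,0,0.03,0,0,0,0,0.001,0,0.03,0]'

```text
clock: 29.05
position: [0.5264, -0.2053, 0.1254]
ee_rot: [0.609, 0.794, -0.0, -0.0]
ft_force: [0.3, -0.9, -5.1]
grip_width: 0.321
grasp_force: 81.3
```

play_rows --plan '[0,0,0,0,0,0.005,0,0,0,0,0,0,0.01,0,0,0,0,0,0,0.015,0,0,0,0,0,0,0.02,0,0,0,0,0,0,0.02,0]'

```text
clock: 29.68
position: [0.5265, -0.2053, 0.1055]
ee_rot: [0.609, 0.794, -0.0, -0.0]
ft_force: [-0.7, 0.2, -4.2]
grip_width: 0.327
grasp_force: 81.3
```

play_rows --plan '[0,0,0,0,0,0.003,0,0,0,0,0,0,0.006,0,0,0,0,0,0,0.009,0,0,0,0,0,0,0.009,0]'

```text
clock: 30.18
position: [0.5266, -0.2054, 0.0967]
ee_rot: [0.609, 0.794, -0.0, -0.0]
ft_force: [-0.3, -0.1, -4.8]
grip_width: 0.323
grasp_force: 81.4
```

play_rows --plan '[0,0,0,0,0.001,0.0015,0,0,0,0,0,0.001,0.003,0,0,0,0,0,0.001,0.003,0]'

```text
clock: 30.55
position: [0.5277, -0.2051, 0.0938]
ee_rot: [0.609, 0.794, -0.0, -0.0]
ft_force: [-0.1, 0.9, -5.0]
grip_width: 0.322
grasp_force: 81.4
```

play_rows --plan '[0,0,0,0,0,0.001,0,0,0,0,0,0,0.002,0,0,0,0,0,0,0.002,0]'

```text
clock: 30.92
position: [0.5277, -0.2051, 0.0919]
ee_rot: [0.609, 0.794, -0.0, -0.0]
ft_force: [-0.9, 0.1, -4.8]
grip_width: 0.324
grasp_force: 81.4
```

play_rows --plan '[0,0,0,0,0,0.001,0,0,0,0,0,0,0.002,0,0,0,0,0,0,0.002,0]'

```text
clock: 31.3
position: [0.5277, -0.2051, 0.0899]
ee_rot: [0.609, 0.794, -0.0, -0.0]
ft_force: [-0.4, 0.8, -5.1]
grip_width: 0.323
grasp_force: 81.4
```

play_rows --plan '[0,0,0,0,0,0.001,0,0,0,0,0,0,0.002,0,0,0,0,0,0,0.002,0]'

```text
clock: 31.68
position: [0.5279, -0.2051, 0.0888]
ee_rot: [0.609, 0.794, 0.0, -0.0]
ft_force: [-4.1, 2.0, 5.0]
grip_width: 0.324
grasp_force: 82.7
```

play_rows --plan '[0,0,0,0,0,0.001,0,0,0,0,0,0,0.0015,0,0,0,0,0,0,0.0015,0]'

```text
clock: 32.05
position: [0.5278, -0.2051, 0.0887]
ee_rot: [0.609, 0.793, 0.001, -0.0]
ft_force: [-11.9, 5.6, 22.6]
grip_width: 0.32
grasp_force: 84.7
```

Seated at the original height. I back off to relieve the force, release, and rise.

play_rows --plan '[0,0,0,0,0,-0.0018,0,0,0,0,0,0,-0.0018,0,0,0,0,0,0,-0.0018,0.6,0,0,0,0,0,-0.0018,1,0,0,0,0,0,-0.0018,1,0,0,0,0,0,-0.0018,1,0,0,0,0,0,-0.0018,1,0,0,0,0,0,-0.0018,1]'

```text
clock: 33.05
position: [0.5278, -0.2051, 0.0883]
ee_rot: [0.609, 0.794, 0.0, -0.0]
ft_force: [-0.8, 0.9, 0.0]
grip_width: 1.001
grasp_force: 0.0
```

play_rows --plan '[0,0,0,0,0,-0.01,1,0,0,0,0,0,-0.03,1,0,0,0,0,0,-0.07,1,0,0,0,0,0,-0.12,1,0,0,0,0,0,-0.15,1,0,0,0,0,0,-0.15,1]'

```text
clock: 33.8
position: [0.5289, -0.2058, 0.2413]
ee_rot: [0.609, 0.793, 0.001, 0.002]
ft_force: [0.1, 0.6, -0.3]
grip_width: 1.001
grasp_force: 0.0
```

Run:
```python
from h import *
for n in('side','top'):
    cv2.imwrite(f'pics/{n}9.png',viewer.camera(n)[:,:,::-1])
b,b0=[cv2.imread(f'pics/side{i}.png') for i in(9,0)]
im=cv2.imread('pics/top9.png'); m=viewer.camera_model('top'); h=cv2.cvtColor(im,cv2.COLOR_BGR2HSV).astype(int)
M=np.zeros(h.shape[:2]); M[195:235,355:410]=((h[...,1]>70)&(h[...,0]<30))[195:235,355:410]
try: print('handle',rect(m,M,.108))
except Exception as e: print(e)
f=lambda b:np.vstack([cv2.resize(b[155:225,225:345],(400,233),interpolation=cv2.INTER_CUBIC),cv2.resize(b[215:305,300:420],(400,300),interpolation=cv2.INTER_CUBIC)])
cv2.imwrite('pics/final.png',np.hstack([f(b0),f(b)]))
```

```text
handle (array([ 530.4, -206.8,   34.4,   29.7,  -74.5]), array([384.58333333, 214.33333333]))
```

View pics/final.png

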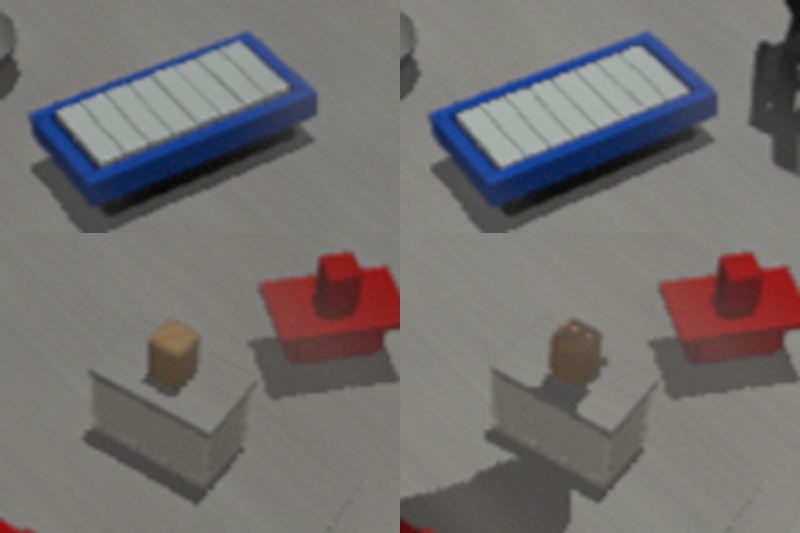

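The roller hangs as before. As a last check, I measure how far each slat's bright back and front edges moved down in the side view (5 mm is about 1.9 px).

Run:
```python
from h import *
ms=viewer.camera_model('side'); a=np.radians(-3.9); c=np.array([.549,.1644]); d=np.array([np.cos(a),np.sin(a)]); n=np.array([-d[1],d[0]])
def pr(X): q=ms['R']@X+ms['t']; return ms['fx']*q[:2]/q[2]+[ms['cx'],ms['cy']]
S=[cv2.cvtColor(cv2.imread(f'pics/side{i}.png'),cv2.COLOR_BGR2HSV)[...,1].astype(np.float32) for i in(0,9)]
for i in range(8):
    r=[]
    for sy in(1,-1):
        q=pr(np.r_[c+d*(-.08575+.0245*i)+n*sy*.045,.054]); q2=pr(np.r_[c+d*(-.08575+.0245*i)+n*sy*.045,.059])
        e=[]
        for s in S:
            pts=np.arange(-7,7.01,.1); du=np.linspace(-2,2,9)
            prof=np.mean([cv2.remap(s,np.full((1,len(pts)),q[0]+k,np.float32),(q[1]+pts-k*.385)[None].astype(np.float32),cv2.INTER_LINEAR)[0] for k in du],0)
            thr=80; k=np.where(np.diff((prof>thr).astype(int))!=0)[0]; k=k[np.argmin(abs(pts[k]))] if len(k) else 0
            e.append(pts[k])
        r+=[round(float(e[0]),1),round(float(e[1]),1)]
    print(i,'back',r[:2],'front',r[2:],'expect',(q-q2).round(1))
```

```text
0 back [-0.9, -0.0] front [0.3, 0.5] expect [0.2 1.3]
1 back [-1.0, 0.1] front [0.3, 0.6] expect [0.2 1.3]
2 back [-0.9, 0.1] front [0.4, 0.7] expect [0.1 1.3]
3 back [-0.7, 0.2] front [0.5, 0.7] expect [0.1 1.3]
4 back [-1.0, 0.2] front [0.5, 0.8] expect [0.1 1.3]
5 back [-0.6, 0.3] front [0.7, 0.9] expect [0.1 1.3]
6 back [-0.8, 0.3] front [0.8, 0.9] expect [0.1 1.3]
7 back [-0.7, 0.4] front [0.9, 1.1] expect [0.1 1.3]
```

All eight slats moved down evenly by about the full travel, and they now lie on one straight line.

```bash
python3 -c "
from h import *
print(manip.hand_in())"
```

```text
the job is handed in; nothing more can be done
None
```

I rolled all eight slats flush as far as the camera and force readings show, with the highest roller load I read about 27 N (as it was seated back in the caddy) and about 25 N on the tray. The roller is hanging back in its caddy, released, the bowl, spatula and ring cutter were not touched, and the job is handed in at about 34 s.

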